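# Slide the inked block home and close the paper frame

### The arm

A 6-joint arm with a two-finger parallel gripper is mounted at the origin on the work surface. World frame = base frame: x ahead of the robot, y to its left, z up, the work surface at z = 0. Lengths are in m, angles in rad, forces in N, time in s.
With the tool pointing down it reaches from about 0.35 to 0.925 m from the base axis. Payload 6.4 kg.
Tool frame: the origin (TCP) lies at the very end of the fingers, on their centre line; the grasp point (between the pads) lies 19 mm behind it; z points along the fingers, y is the line along which they close (so a half turn about z gives the same grasp; the last joint's range is limited). The gripper opens to 85 mm and grips with 20 to 120 N. Pads are 22 mm wide; open, the fingers measure 114 mm over their backs; the gripper's body (76 mm by 85 mm) begins 54 mm behind the grasp point. The pads swing forward as they close: fully open they stand 13 mm farther back than shut.
Start: joints at [-0.174, 0.245, 1.558, -0, 1.339, -0.174], TCP at [0.65, 0, 0.231] pointing down, gripper open.
Joint ranges: [-3.13, 3.13], [-1.02, 2.26], [0.13, 2.54], [-0.95, 4.09], [0.21, 2.88], [-2.74, 2.74]. Speed limits (rad/s): [2.57, 2.57, 3.14, 3.14, 3.14, 3.14].

### API

Orientations are given as a unit quaternion [x, y, z, w].
In Python, from station import robot, read_camera, search_frame, outline_of, pinpoint gives the robot as it stands.
- The arm moves only by the tool step_arm, never from a script. Its argument "series" is a list of rows, each a list of 3 entries, a list of its own where there are three numbers: the shift along the tool's x, y, z in mm, then the turn, a rotation vector about the tool's x, y, z in degrees, then the closure in counts, from 0 (fully open) to 255 (shut). In form: [[[x, y, z], [rx, ry, rz], fingers], ...]. A call has 1 to 12 rows; each row is the pose to reach, as a shift and turn from the pose commanded when the call began, along the tool's axes at that moment; what a row does not reach only later rows make up. A row lasts 1/8 s, in which the tool goes at most 62.5 mm and 10.7 degrees, less where a joint would pass 70% of its speed; a pose out of reach is approached as far as the arm can. A call with a gripper value outside its range is refused whole. The fingers move at their own pace and stop on an object; the grip force is fixed at half the most. Time passes only in rows, so rows that repeat a pose let the fingers close. It gives the time, the measured TCP pose, the force, the opening and the grip force at its end, in the units of the state.
- robot.observe(): the state, without advancing time (a new reading comes with each control period).
- read_camera(name): name is "scene" or "side" or "wrist"; returns a dict with "frame" (400x640x3 uint8, red, green, blue), "mtx" (3x3 intrinsics, pixels), "pose" (4x4, takes a point from camera to world coordinates). Camera axes: x right, y down, z forward; pixel columns grow to the right and rows downward; lengths in m; the calibration is good to about 2 mm. A picture is of the moment at which its call begins. There is no depth.
- robot.sign_off(): hands the job in; it is judged then, once.
Trained networks look in the newest picture that a camera, given by its name, has taken for a name from the list of things; names that differ only in an ending like _2 or _b are one class to them, and where a whole thing is asked for, a point or a joint stands for the part that bears it (a point fixed in the world has none). Each returns a list of dicts, best first, with "confidence" (0 to 1); they miss things now and then, are a little off and sometimes report something else, mostly with a low value. They report only what shows in the picture. A call takes as long as a camera call.
- search_frame(label, camera): "rect" ([left, top, width, height] in pixels, round what is visible of it).
- outline_of(label, camera): "mask" (400x640 bool, what is visible of it) and "rect" ([left, top, width, height] in pixels, round what is visible of it).
- pinpoint(label, camera): "at" ([row, column] in pixels: a listed point, or the origin of a listed thing).
The state is a dict: "time": time; "joints": joint angles; "dq": joint speeds; "joint_efforts": joint torques, N m; "eef_pos": TCP position; "eef_rot": TCP orientation; "force": force on the tool from outside, world axes, zero at the start; "moment": the same for the moment, N m; "width": opening from 0.0 (shut) to 1.0 (fully open); "finger_force": force on a finger pad.
Only numpy, scipy, OpenCV 4.12 (cv2) and the standard library are available. Lean on these libraries where they do the work, as an engineer would, in place of code of your own. Each camera call takes 0.05 s, during which the arm holds its last target. There are 200 camera calls.

### The job

With the fingertips only, push on the yellow lip so that the bed with the inked block slides fully home into the printing jig; then push the raised red paper frame over and down until it lies flat, fully closed over the block. The frame must stay up until the bed is home and must not be raised beyond upright; leave the tools, jars and clamps around the jig alone, neither pushed about nor lifted.

Things in the scene. Friction and masses are not known exactly. Their poses are not given: they have to be found in the camera images.
- press: the block-printing jig, fixed to the table: wooden base 190 mm (its x) by 240 mm (its y) by 18 mm high, with dark side rails up to z = 44 mm along both sides. Origin: centre of its underside, on the table. Its x axis points from its front (the side nearest the robot, where the bed comes out) to its back; its y axis points to its left, where the frame is hinged; z up
- bed (a joint): the sliding bed that carries the inked block (white lino with blue ink): metres that it stands out of the jig along the jig's -x; 0 = fully home against its stop, starts at 0.04 to 0.085. It slides stiffly (about 2.5 N) and stays where it is left
- bed_lip (a point): centre of the front face (towards the robot) of the yellow upright lip at the bed's front end. The lip is 60 mm wide along the jig's y, 12 mm thick and reaches from 5 to 53 mm above the table; this point is 29 mm above it. Axes parallel to the jig's. With the bed home it lies at x = -115, y = -30 mm from the jig's origin, 20 mm in front of the base, the bed's plate flush with the base
- frame (a joint): the hinged red paper frame: its angle in rad; 0 = lying flat and closed over the block, grows as it rises; starts raised at 1.15 to 1.45 (steep, leaning over the jig). Stiff hinge (0.6 N m; about 1 to 4 N at the free edge closes it): it stays at whatever angle it is left
- frame_hinge (a point): middle of the frame's hinge line, which runs along the jig's x along its left side; 5 mm behind and 108 mm to the left of the jig's origin, 45 mm above the table. Turns with the frame: its -y points from the hinge to the free edge, its z is the normal of the frame's outer face (the face that looks up when closed, left when raised)
- frame_edge (a point): middle of the frame's free edge, on its outer face. The frame is a closed panel (red border, plywood back, white paper underneath), 160 mm along the hinge, 190 mm from hinge to free edge, 10 mm thick; the outer face lies 10 mm from the hinge line along the frame's z. Same axes as frame_hinge
- roller: ink roller lying on the table: blue roller 90 mm long, 36 mm thick, black handle along its own -x; about 185 mm long in all. Origin: underside centre. To be left alone
- ink_jar: upright jar with blue cap, 60 mm across, 65 mm high; stands just beyond the jig's right side. Origin: underside centre. To be left alone
- white_jar: upright jar with white cap, 60 mm across, 65 mm high; stands beyond the jig's left (hinge) side. Origin: underside centre. To be left alone
- marker: white marker pen with black cap lying on the table, 110 mm long along its x, 17 mm thick. Origin: underside centre. To be left alone
- screwdriver: screwdriver with yellow handle lying along its x, about 30 mm thick. Origin: underside centre. To be left alone
- clamp_a: purple spring clamp lying flat, 100 mm long along its x, 30 mm wide, 18 mm high. Origin: underside centre. To be left alone
- clamp_b: purple spring clamp, the same as clamp_a. Origin: underside centre. To be left alone

How it is judged:
On the way, in this order (a step that is already met when the one before it is completed fails the run):
1. the bed is pushed fully home while the frame is still raised (value of joint bed below 0.005 m and value of joint frame above 0.9 rad), for 0.2 s.
2. the frame is pushed down flat over the block, the bed still home (value of joint bed below 0.005 m and value of joint frame below 0.04 rad), for 0.2 s.
At the end, for the whole second after the job is handed in: the bed is home (within 5 mm of its stop) and the frame lies closed (within 0.04 rad of flat), both left so (all of step 2 and value of joint frame above -0.04 rad); the robot touches nothing.
It fails at once if the frame is brought down (below 0.8 rad) before the bed is home (within 10 mm) (value of joint frame below 0.8 rad and value of joint bed above 0.01 m).
It fails at once if the frame is raised beyond upright (1.6 rad) (value of joint frame above 1.6 rad).
It fails at once if a tool, jar or clamp is pushed more than 30 mm, lifted off the table (15 mm) or knocked over (distance of any of roller, ink_jar, white_jar, marker, screwdriver, clamp_a, clamp_b from where it was at the start of the episode above 0.03 m or height (world z) of any of roller, ink_jar, white_jar, marker, screwdriver, clamp_a, clamp_b above 0.015 m).
It also fails if it takes over 64 s, if anything falls off the work surface, if the arm or the gripper's body presses on something with over 40 N, if the wrist force passes 120 N, or if a joint passes its speed limit or range.

## Working session

There is one attempt and no reset: what is moved stays moved. The work goes in short steps, Python scripts to look and compute and a tool call to move; the robot and the scene stay as the last step left them, time stands still between calls to the robot, and variables do not carry over. Pictures are saved under pics/ and viewed, at most 10 in all, crops included, and the job is handed in when it is done.

Besides the shell and the picture viewer there is one more tool, called after "Request:" by a JSON object that holds its "op" and its "data", one argument or row to a line. step_arm: Moves the arm, as the interface text tells. Its arguments: {"type":"object","properties":{"series":{"type":"array","items":{"type":"array"}}},"required":["series"]}

```bash
mkdir -p pics
cat > h.py <<'E'
import numpy as np, cv2
from station import robot, read_camera, search_frame, outline_of, pinpoint
def ray(c,at):
    v=np.linalg.inv(c["mtx"])@[at[1],at[0],1]; d=c["pose"][:3,:3]@v
    return c["pose"][:3,3],d/np.linalg.norm(d)
def atz(c,at,z):
    o,d=ray(c,at); return o+d*(z-o[2])/d[2]
def tri(rays):
    A=sum(np.eye(3)-np.outer(d,d) for o,d in rays); b=sum((np.eye(3)-np.outer(d,d))@o for o,d in rays)
    p=np.linalg.solve(A,b); return p,max(np.linalg.norm(np.cross(p-o,d)) for o,d in rays)
def proj(c,p):
    q=c["pose"][:3,:3].T@(np.asarray(p)-c["pose"][:3,3]); u=c["mtx"]@q; return u[:2]/u[2]
E
cat > a.py <<'E'
from h import *
np.set_printoptions(precision=4,suppress=True)
names="press bed_lip frame_hinge frame_edge roller ink_jar white_jar marker screwdriver clamp_a clamp_b".split()
C={};D={}
for k in("scene","side","wrist"):
    C[k]=read_camera(k); cv2.imwrite(f"pics/{k}0.png",C[k]["frame"][:,:,::-1])
    for n in names:
        if n=="clamp_b":continue
        r=pinpoint(n,k); D[k,n]=r[:2]
        if r: print(k,n,[(np.round(x["at"]),round(x["confidence"],2),atz(C[k],x["at"],0.029 if n=="bed_lip" else 0.045 if n=="frame_hinge" else 0)[:2]) for x in r[:2]])
for n in names[:4]:
    rs=[ray(C[k],D[k,n][0]["at"]) for k in C if D.get((k,n)) and D[k,n][0]["confidence"]>.4]
    if len(rs)>1: print(n,*tri(rs))
print(robot.observe()["eef_rot"],robot.observe()["time"])
cv2.imwrite("pics/all0.png",np.hstack([cv2.resize(C[k]["frame"][:,:,::-1],(640,400)) for k in("scene",)]))
E
python3 a.py
```

```text
scene press [(array([242., 363.]), 0.73, array([0.642 , 0.0832])), (array([172., 434.]), 0.34, array([0.3941, 0.3638]))]
scene bed_lip [(array([189., 330.]), 0.61, array([0.4614, 0.0302])), (array([210., 180.]), 0.24, array([ 0.4861, -0.374 ]))]
scene frame_hinge [(array([220., 403.]), 0.66, array([0.6236, 0.1869]))]
scene frame_edge [(array([165., 398.]), 0.89, array([0.3467, 0.2642])), (array([212., 178.]), 0.18, array([ 0.4586, -0.3901]))]
scene roller [(array([172., 433.]), 0.84, array([0.3931, 0.3603]))]
scene ink_jar [(array([238., 285.]), 0.84, array([ 0.5969, -0.109 ])), (array([222., 421.]), 0.26, array([0.5949, 0.252 ]))]
scene white_jar [(array([216., 422.]), 0.74, array([0.5744, 0.2626]))]
scene marker [(array([208., 178.]), 0.66, array([ 0.4433, -0.3912])), (array([220., 426.]), 0.58, array([0.5896, 0.2664]))]
scene screwdriver [(array([193., 490.]), 0.56, array([0.5125, 0.4857]))]
scene clamp_a [(array([236., 142.]), 0.65, array([ 0.5385, -0.4689])), (array([216., 468.]), 0.61, array([0.5939, 0.3844]))]
side press [(array([192., 344.]), 0.79, array([0.6421, 0.0883]))]
s
[... 440 characters left out ...]
([147., 305.]), 0.68, array([0.5106, 0.4558]))]
side clamp_a [(array([303., 319.]), 0.84, array([ 0.5279, -0.4676]))]
wrist press [(array([108., 313.]), 0.62, array([0.6426, 0.0814]))]
wrist bed_lip [(array([144., 161.]), 0.91, array([0.4655, 0.0417]))]
wrist ink_jar [(array([247., 282.]), 0.92, array([ 0.5961, -0.105 ])), (array([147., 162.]), 0.67, array([0.451 , 0.0344]))]
wrist screwdriver [(array([106., 311.]), 0.3, array([0.6392, 0.0827]))]
press [0.6426 0.0823 0.0027] 0.001439861006358417
bed_lip [0.4654 0.0372 0.0361] 0.008537802483193456
frame_hinge [0.6321 0.1813 0.0442] 0.00765862323308146
frame_edge [0.6416 0.1392 0.2237] 0.01051422301404279
[ 0.7071  0.7071 -0.     -0.    ] 1.65
```

View pics/scene0.png

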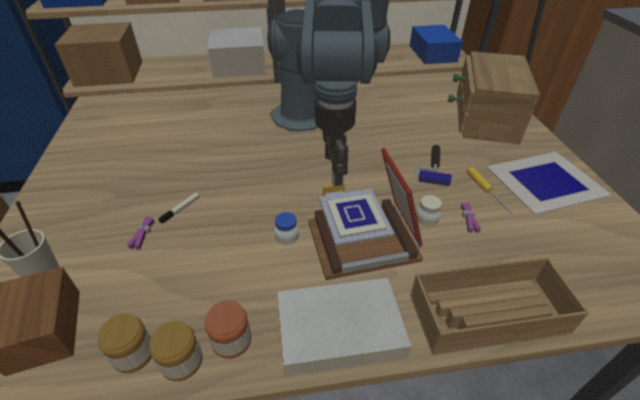

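View pics/side0.png

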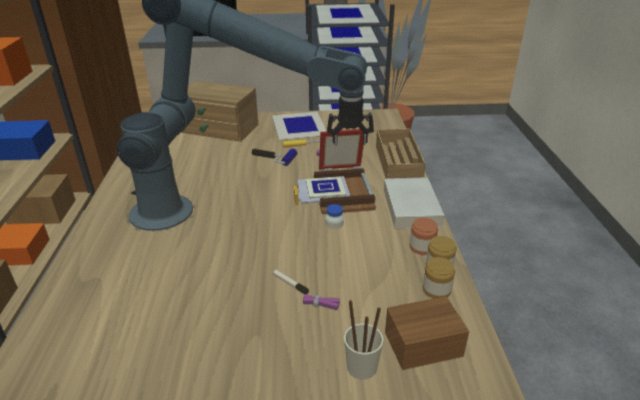

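The scene view shows the jig near (363,242) with the raised red frame at (400,195). The yellow lip is at (333,190), the ink jar at (286,228) and the white jar at (429,209). The side view agrees: jig (344,192), frame (342,150), lip (297,190).

View pics/wrist0.png

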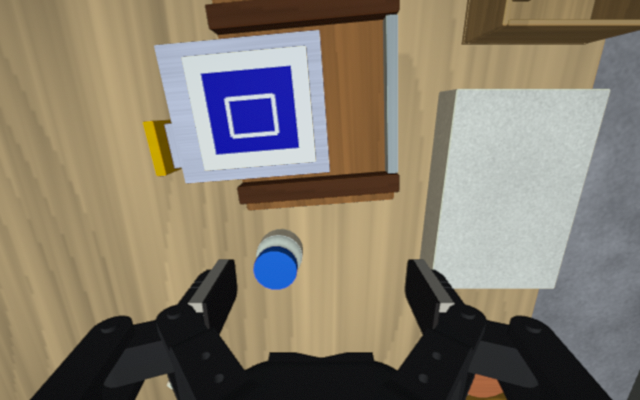

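```bash
cat > b.py <<'E'
from h import *
np.set_printoptions(precision=4,suppress=True)
from scipy.optimize import least_squares
C={};obs=[]
J=lambda b,t:{"press":[0,0,0],"bed_lip":[-.115-b,-.03,.029],"frame_hinge":[.005,.108,.045],
 "frame_edge":[.005,.108-.19*np.cos(t)+.01*np.sin(t),.045+.19*np.sin(t)+.01*np.cos(t)]}
for k in("scene","side","wrist"):
    C[k]=read_camera(k)
    for n in J(0,0):
        r=pinpoint(n,k)
        if r and r[0]["confidence"]>.5: obs.append((k,n,r[0]["at"]))
def P(p,n):
    c,s=np.cos(p[2]),np.sin(p[2]); q=J(p[3],p[4])[n]
    return np.array([p[0]+c*q[0]-s*q[1],p[1]+s*q[0]+c*q[1],q[2]])
f=lambda p:np.concatenate([proj(C[k],P(p,n))-[a[1],a[0]] for k,n,a in obs])
s=least_squares(f,[.6426,.0823,.1,.06,1.3],loss="soft_l1",x_scale=[.01,.01,.1,.01,.1])
print(s.x)
for o,e in zip(obs,f(s.x).reshape(-1,2)):print(o[:2],e)
for n in J(0,0):print(n,P(s.x,n))
p=s.x;lip=P(p,"bed_lip");home=P([*p[:3],0,p[4]],"bed_lip");print("home",home)
# overlay of base outline and rails for check
for k in C:
    im=C[k]["frame"][:,:,::-1].copy();c,sn=np.cos(p[2]),np.sin(p[2])
    w=lambda q:tuple(int(v) for v in np.round(proj(C[k],[p[0]+c*q[0]-sn*q[1],p[1]+sn*q[0]+c*q[1],q[2]])))
    cv2.polylines(im,[np.array([w((x,y,.018)) for x,y in((-.095,-.12),(.095,-.12),(.095,.12),(-.095,.12))])],True,(0,255,0),1)
    q=-.115-p[3];cv2.polylines(im,[np.array([w((q,y,z)) for y,z in((-.06,.005),(0,.005),(0,.053),(-.06,.053))])],True,(255,0,255),1)
    cs,ss=np.cos(p[4]),np.sin(p[4]);F=lambda x,r:(x,.108-r*cs+.01*ss,.045+r*ss+.01*cs)
    cv2.polylines(im,[np.array([w(F(*a)) for a in((-.075,0),(.085,0),(.085,.19),(-.075,.19))])],True,(255,255,0),1)
    C[k]["im"]=im
a=cv2.resize(C["scene"]["im"][130:290,250:500],(400,256));b=cv2.resize(C["side"]["im"][110:238,250:450],(400,256))
cv2.imwrite("pics/ov0.png",np.vstack([np.hstack([a,b]),cv2.copyMakeBorder(cv2.resize(C["wrist"]["im"],(512,320)),0,0,0,288,0)]))
E
python3 b.py
```

```text
[0.6403 0.082  0.0682 0.0623 1.264 ]
('scene', 'press') [0.0088 1.0576]
('scene', 'bed_lip') [1.5521 0.9124]
('scene', 'frame_hinge') [-0.7868  2.622 ]
('scene', 'frame_edge') [-0.0932  3.4984]
('side', 'press') [-1.8467 -2.6539]
('side', 'bed_lip') [ -26.2835 -108.6391]
('side', 'frame_hinge') [3.1225 0.0343]
('side', 'frame_edge') [-0.2769 -3.4594]
('wrist', 'press') [-1.2177 -0.6169]
('wrist', 'bed_lip') [0.1014 1.6362]
press [0.6403 0.082  0.    ]
bed_lip [0.4655 0.04   0.029 ]
frame_hinge [0.6379 0.1901 0.045 ]
frame_edge [0.6412 0.1424 0.2291]
home [0.5276 0.0443 0.029 ]
```

View pics/ov0.png

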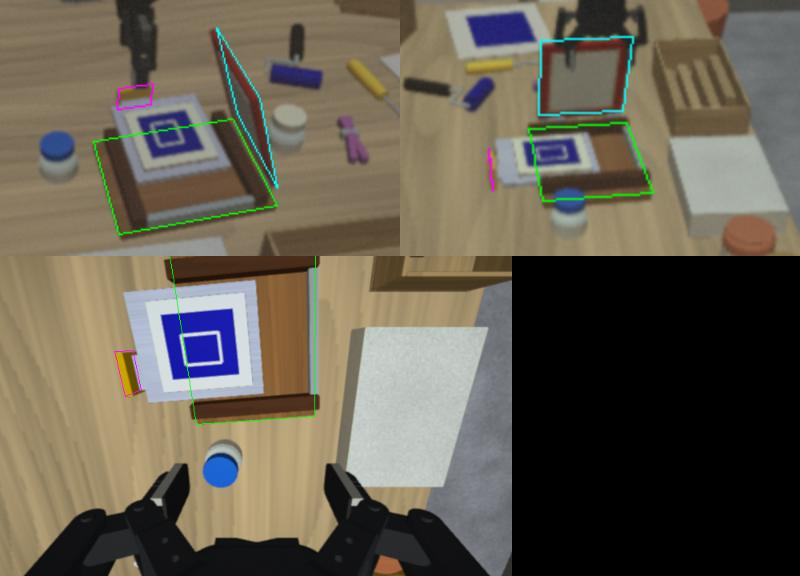

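The overlay matches: jig at (0.640, 0.082) with yaw 3.9°, bed out about 62 mm, frame at about 1.26 rad. Next I'll go in front of the lip with the fingers shut.

Request:
{"op": "step_arm", "data": {
  "series": [
    [[10, -55, 0], [0, 0, -4], 255],
    [[18, -110, 0], [0, 0, -4], 255],
    [[27, -165, 0], [0, 0, -4], 255],
    [[36, -230, 0], [0, 0, -4], 255],
    [[36, -230, 0], [0, 0, -4], 255],
    [[36, -230, 50], [0, 0, -4], 255],
    [[36, -230, 100], [0, 0, -4], 255],
    [[36, -230, 150], [0, 0, -4], 255],
    [[36, -230, 190], [0, 0, -4], 255],
    [[36, -230, 208], [0, 0, -4], 255],
    [[36, -230, 208], [0, 0, -4], 255],
    [[36, -230, 208], [0, 0, -4], 255]
  ]
}}

```text
time: 3.9
eef_pos: [0.4214, 0.0357, 0.0243]
eef_rot: [0.682, 0.731, 0.001, 0.001]
force: [0.2, 0.0, -0.1]
width: 0.005
finger_force: 0.0
```

Request:
{"op": "step_arm", "data": {
  "series": [
    [[0, 8, 2], [0, 0, 0], 255],
    [[0, 16, 2], [0, 0, 0], 255],
    [[0, 22, 2], [0, 0, 0], 255],
    [[0, 28, 2], [0, 0, 0], 255],
    [[0, 34, 2], [0, 0, 0], 255],
    [[0, 40, 2], [0, 0, 0], 255],
    [[0, 46, 2], [0, 0, 0], 255],
    [[0, 52, 2], [0, 0, 0], 255],
    [[0, 58, 2], [0, 0, 0], 255],
    [[0, 64, 2], [0, 0, 0], 255],
    [[0, 70, 2], [0, 0, 0], 255],
    [[0, 74, 2], [0, 0, 0], 255]
  ]
}}

```text
time: 5.4
eef_pos: [0.4941, 0.0412, 0.0211]
eef_rot: [0.682, 0.731, -0.0, -0.0]
force: [-3.4, 1.9, -0.2]
width: -0.0
finger_force: 1.3
```

```bash
cat > c.py <<'E'
import sys;from h import *
C=[read_camera(k) for k in("scene","side","wrist")];i=[c["frame"][:,:,::-1] for c in C]
a=cv2.resize(i[0][130:290,250:500],(400,256));b=cv2.resize(i[1][110:238,250:450],(400,256))
cv2.imwrite(f"pics/{sys.argv[1]}.png",np.vstack([np.hstack([a,b]),cv2.copyMakeBorder(cv2.resize(i[2],(512,320)),0,0,0,288,0)]))
o=robot.observe();print(o["time"],o["eef_pos"],o["force"],[x for x in (pinpoint("bed_lip","wrist"),)])
for k,c in zip(("scene","side","wrist"),C):
    for n in("bed_lip","frame_edge"):
        r=pinpoint(n,k)
        if r:print(k,n,r[0]["at"],round(r[0]["confidence"],2),atz(c,r[0]["at"],.029)[:2])
E
python3 c.py p1
```

```text
5.55 [0.49459294 0.04087841 0.02149242] [-0.41231056 -0.24938376 -0.53231101] [[{'at': [269.0, 346.1], 'confidence': 0.6}]]
scene bed_lip [200.9, 335.1] 0.62 [0.51096932 0.03502009]
scene frame_edge [166.9, 396.9] 0.55 [0.39057034 0.24371431]
side bed_lip [189.9, 306.0] 0.93 [0.50499349 0.06802804]
side frame_edge [133.0, 343.0] 0.56 [0.6765235  0.52283783]
wrist bed_lip [269.0, 346.1] 0.6 [0.50931182 0.04142605]
```

View pics/p1.png

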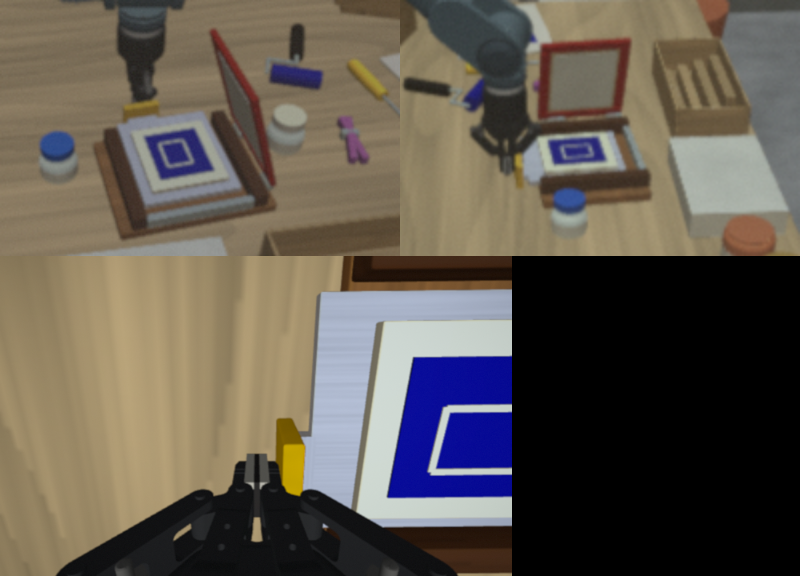

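The bed is sliding in, the lip face is at about x = 0.510, and the frame is still up. I'll carry on towards the stop more slowly.

Request:
{"op": "step_arm", "data": {
  "series": [
    [[0, 3, 0], [0, 0, 0], 255],
    [[0, 6, 0], [0, 0, 0], 255],
    [[0, 8, 0], [0, 0, 0], 255],
    [[0, 10, 0], [0, 0, 0], 255],
    [[0, 12, 0], [0, 0, 0], 255],
    [[0, 13, 0], [0, 0, 0], 255],
    [[0, 14, 0], [0, 0, 0], 255],
    [[0, 15, 0], [0, 0, 0], 255],
    [[0, 16, 0], [0, 0, 0], 255],
    [[0, 16, 0], [0, 0, 0], 255]
  ]
}}

```text
time: 7.15
eef_pos: [0.5099, 0.0424, 0.0213]
eef_rot: [0.682, 0.731, 0.0, 0.0]
force: [-1.6, 0.7, 0.7]
width: 0.002
finger_force: 0.9
```

Request:
{"op": "step_arm", "data": {
  "series": [
    [[0, 1, 0], [0, 0, 0], 255],
    [[0, 2, 0], [0, 0, 0], 255],
    [[0, 3, 0], [0, 0, 0], 255],
    [[0, 4, 0], [0, 0, 0], 255],
    [[0, 4, 0], [0, 0, 0], 255]
  ]
}}

```text
time: 7.78
eef_pos: [0.5131, 0.0426, 0.0212]
eef_rot: [0.682, 0.731, -0.001, -0.001]
force: [-6.3, 1.2, 4.8]
width: 0.002
finger_force: 3.0
```

Request:
{"op": "step_arm", "data": {
  "series": [
    [[0, 1, 0], [0, 0, 0], 255],
    [[0, 2, 0], [0, 0, 0], 255],
    [[0, 3, 0], [0, 0, 0], 255],
    [[0, 3, 0], [0, 0, 0], 255]
  ]
}}

```text
time: 8.28
eef_pos: [0.5131, 0.0427, 0.021]
eef_rot: [0.682, 0.732, -0.004, -0.004]
force: [-18.9, -1.9, 16.5]
width: -0.003
finger_force: 9.8
```

The stop is reached: force climbs with no advance. I'll back off, lift clear and check.

Request:
{"op": "step_arm", "data": {
  "series": [
    [[0, -10, 0], [0, 0, 0], 255],
    [[0, -30, 0], [0, 0, 0], 255],
    [[0, -40, 0], [0, 0, 0], 255],
    [[0, -40, -50], [0, 0, 0], 255],
    [[0, -40, -100], [0, 0, 0], 255],
    [[0, -40, -150], [0, 0, 0], 255],
    [[0, -40, -200], [0, 0, 0], 255],
    [[0, -40, -250], [0, 0, 0], 255],
    [[0, -40, -275], [0, 0, 0], 255],
    [[0, -40, -275], [0, 0, 0], 255],
    [[0, -40, -275], [0, 0, 0], 255]
  ]
}}

```text
time: 9.65
eef_pos: [0.4764, 0.04, 0.2947]
eef_rot: [0.682, 0.731, -0.001, -0.001]
force: [-0.4, -0.2, 0.0]
width: 0.002
finger_force: 0.0
```

```bash
python3 c.py p2; sed -i 's/"bed_lip","wrist")/"frame_hinge","wrist")/' c.py; python3 b.py
```

```text
9.8 [0.47619203 0.04004031 0.29440242] [ 0.17830341 -1.1318317  -0.06649899] [[{'at': [168.9, 360.1], 'confidence': 0.98}]]
scene bed_lip [203.8, 338.0] 0.68 [0.52344117 0.04063581]
scene frame_edge [165.6, 398.6] 0.71 [0.38517312 0.25060044]
side bed_lip [189.2, 313.6] 0.76 [0.53238269 0.07118549]
side frame_edge [132.8, 342.3] 0.63 [0.67364808 0.52500067]
wrist bed_lip [168.9, 360.1] 0.98 [0.53228231 0.04344935]
wrist frame_edge [92.9, 575.0] 0.8 [0.80062497 0.16274018]
[ 0.641   0.083   0.0825 -0.002   1.2516]
('scene', 'bed_lip') [2.2694 0.4402]
('scene', 'frame_hinge') [-0.4421  2.2242]
('scene', 'frame_edge') [0.7792 6.2703]
('side', 'press') [1.509  0.3982]
('side', 'bed_lip') [-0.4711  3.1249]
('side', 'frame_hinge') [-0.9352  0.2205]
('side', 'frame_edge') [ 0.0433 -4.5406]
('wrist', 'press') [-2.7377 -0.5146]
('wrist', 'bed_lip') [-0.0661  1.0693]
('wrist', 'frame_hinge') [ 0.3545 -0.3083]
('wrist', 'frame_edge') [-0.1944  0.1054]
press [0.641 0.083 0.   ]
bed_lip [0.5308 0.0438 0.029 ]
frame_hinge [0.637 0.191 0.045]
frame_edge [0.6412 0.1411 0.2285]
home [0.5288 0.0436 0.029 ]
```

View pics/ov0.png

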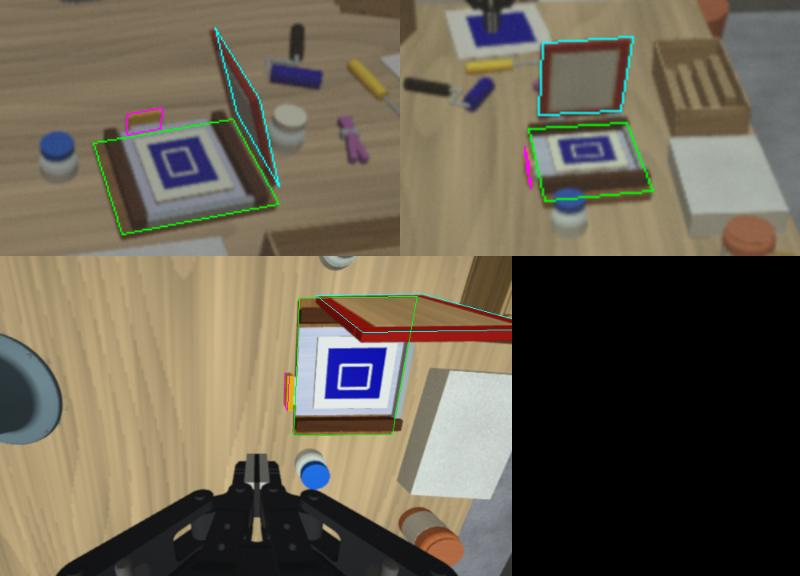

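The bed is home, flush with the base in all views, and the frame is still at about 1.25 rad. Next I'll cross over to its outer (left) side.

Request:
{"op": "step_arm", "data": {
  "series": [
    [[40, 43, 0], [0, 0, 0], 255],
    [[80, 86, 0], [0, 0, 0], 255],
    [[120, 130, 0], [0, 0, 0], 255],
    [[164, 173, 0], [0, 0, 0], 255],
    [[164, 173, 0], [0, 0, 0], 255],
    [[164, 173, 35], [0, 0, 0], 255],
    [[164, 173, 70], [0, 0, 0], 255],
    [[164, 173, 95], [0, 0, 0], 255],
    [[164, 173, 95], [0, 0, 0], 255],
    [[164, 173, 95], [0, 0, 0], 255]
  ]
}}

```text
time: 12.15
eef_pos: [0.6386, 0.2154, 0.2031]
eef_rot: [0.682, 0.731, 0.001, 0.001]
force: [0.5, 0.7, 0.8]
width: 0.001
finger_force: 0.0
```

Request:
{"op": "step_arm", "data": {
  "series": [
    [[-20, 0, 2], [0, 0, 0], 255],
    [[-40, 0, 3], [0, 0, 0], 255],
    [[-50, 0, 3], [0, 0, 0], 255],
    [[-55, 0, 3], [0, 0, 0], 255],
    [[-62, 0, 5], [0, 0, 0], 255],
    [[-70, 0, 8], [0, 0, 0], 255],
    [[-78, 0, 11], [0, 0, 0], 255],
    [[-85, 0, 14], [0, 0, 0], 255],
    [[-92, 0, 18], [0, 0, 0], 255],
    [[-99, 0, 22], [0, 0, 0], 255],
    [[-99, 0, 22], [0, 0, 0], 255]
  ]
}}

```text
time: 13.52
eef_pos: [0.6443, 0.1159, 0.1784]
eef_rot: [0.682, 0.731, -0.001, -0.0]
force: [1.1, 0.4, 0.3]
width: 0.003
finger_force: 0.0
```

```bash
python3 c.py p3
```

```text
13.675 [0.64434394 0.11658854 0.17865582] [ 1.20308515 -0.36067625 -0.15592508] [[{'at': [110.4, 312.9], 'confidence': 0.56}]]
scene bed_lip [205.1, 339.9] 0.55 [0.52920566 0.04470551]
scene frame_edge [179.2, 373.8] 0.96 [0.43660299 0.16126743]
side bed_lip [192.5, 312.9] 0.82 [0.52911517 0.04931554]
side frame_edge [146.6, 346.6] 0.56 [0.68058216 0.39419735]
wrist frame_edge [341.0, 313.8] 0.58 [ 0.65028173 -0.07806679]
```

View pics/p3.png

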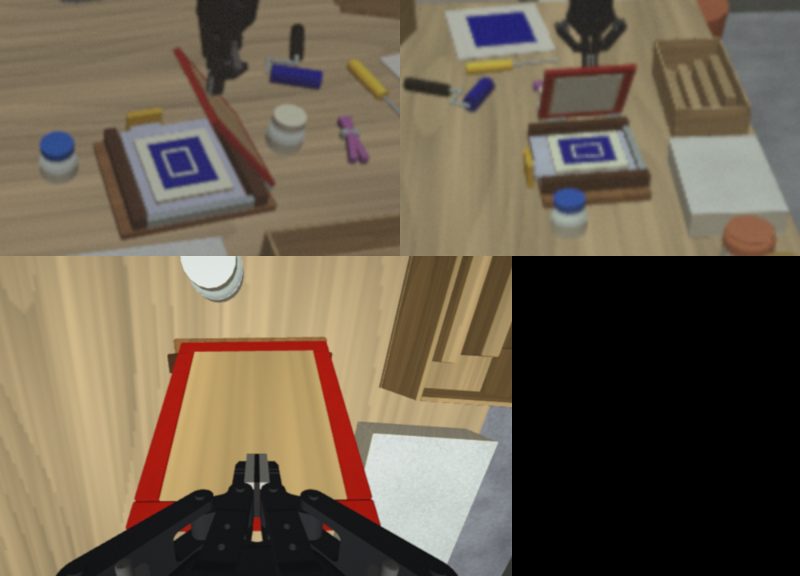

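The frame is following the fingertip, which sits on its outer face, and the bed is still home. I'll continue along the arc.

Request:
{"op": "step_arm", "data": {
  "series": [
    [[-10, 0, 7], [0, 0, 0], 255],
    [[-19, 0, 14], [0, 0, 0], 255],
    [[-28, 0, 22], [0, 0, 0], 255],
    [[-36, 0, 31], [0, 0, 0], 255],
    [[-44, 0, 41], [0, 0, 0], 255],
    [[-51, 0, 51], [0, 0, 0], 255],
    [[-57, 0, 61], [0, 0, 0], 255],
    [[-62, 0, 72], [0, 0, 0], 255],
    [[-66, 0, 83], [0, 0, 0], 255],
    [[-70, 0, 94], [0, 0, 0], 255],
    [[-73, 0, 110], [0, 0, 0], 255],
    [[-73, 0, 110], [0, 0, 0], 255]
  ]
}}

```text
time: 15.52
eef_pos: [0.6483, 0.0441, 0.0667]
eef_rot: [0.682, 0.731, -0.001, -0.002]
force: [-0.1, 0.5, -0.2]
width: 0.0
finger_force: 0.0
```

Request:
{"op": "step_arm", "data": {
  "series": [
    [[0, 0, 3], [0, 0, 0], 255],
    [[-1, 0, 6], [0, 0, 0], 255],
    [[-1, 0, 8], [0, 0, 0], 255],
    [[-1, 0, 10], [0, 0, 0], 255],
    [[-1, 0, 11], [0, 0, 0], 255],
    [[-1, 0, 11], [0, 0, 0], 255]
  ]
}}

```text
time: 16.27
eef_pos: [0.6502, 0.0429, 0.0583]
eef_rot: [0.682, 0.731, 0.0, 0.0]
force: [0.4, -0.7, 1.2]
width: 0.003
finger_force: 0.4
```

Request:
{"op": "step_arm", "data": {
  "series": [
    [[0, 0, 1], [0, 0, 0], 255],
    [[0, 0, 2], [0, 0, 0], 255],
    [[0, 0, 3], [0, 0, 0], 255],
    [[0, 0, 4], [0, 0, 0], 255],
    [[0, 0, 4], [0, 0, 0], 255]
  ]
}}

```text
time: 16.9
eef_pos: [0.6502, 0.043, 0.055]
eef_rot: [0.682, 0.731, -0.0, 0.0]
force: [-2.0, -0.9, 5.0]
width: -0.001
finger_force: 2.8
```

Request:
{"op": "step_arm", "data": {
  "series": [
    [[0, 0, 1], [0, 0, 0], 255],
    [[0, 0, 2], [0, 0, 0], 255],
    [[0, 0, 3], [0, 0, 0], 255],
    [[0, 0, 4], [0, 0, 0], 255],
    [[0, 0, 4], [0, 0, 0], 255]
  ]
}}

```text
time: 17.52
eef_pos: [0.6504, 0.043, 0.0549]
eef_rot: [0.682, 0.732, -0.001, -0.0]
force: [-14.2, -0.4, 26.7]
width: -0.001
finger_force: 13.3
```

It has bottomed out at z = 55 mm, as expected for a flat frame. I'll lift off and verify.

Request:
{"op": "step_arm", "data": {
  "series": [
    [[0, 0, -8], [0, 0, 0], 255],
    [[0, 0, -30], [0, 0, 0], 255],
    [[0, 0, -80], [0, 0, 0], 255],
    [[0, 0, -130], [0, 0, 0], 255],
    [[0, 0, -180], [0, 0, 0], 255],
    [[0, 0, -220], [0, 0, 0], 255],
    [[0, 0, -220], [0, 0, 0], 255],
    [[0, 0, -220], [0, 0, 0], 255]
  ]
}}

```text
time: 18.52
eef_pos: [0.6496, 0.0432, 0.2699]
eef_rot: [0.682, 0.731, -0.0, -0.0]
force: [0.1, 0.3, -0.6]
width: 0.001
finger_force: 0.0
```

```bash
python3 c.py p4; sed -i 's/1.3\],loss/0.05],loss/' b.py; python3 b.py | head -12
```

```text
18.675 [0.64919958 0.04316686 0.26832794] [-0.20176815 -0.5432019  -0.12610195] [[{'at': [42.5, 316.0], 'confidence': 0.72}, {'at': [210.4, 316.9], 'confidence': 0.64}]]
scene bed_lip [204.6, 338.6] 0.77 [0.52676769 0.04164161]
side bed_lip [192.5, 311.5] 0.71 [0.52414164 0.04959785]
side frame_edge [195.7, 349.2] 0.78 [0.65593908 0.02117885]
wrist bed_lip [162.1, 230.2] 0.91 [0.53016486 0.04842144]
wrist frame_edge [207.5, 317.5] 0.78 [ 0.64887958 -0.00635007]
[ 0.639   0.0817  0.0874 -0.0019 -0.0674]
('scene', 'bed_lip') [0.0752 0.1459]
('scene', 'frame_hinge') [2.7556 3.9793]
('side', 'press') [-1.4882  2.2005]
('side', 'frame_hinge') [-2.3556  1.4075]
('side', 'frame_edge') [ 0.8983 -1.5695]
('wrist', 'press') [-1.599  -1.3646]
('wrist', 'bed_lip') [-0.0437  1.3011]
('wrist', 'frame_hinge') [0.8065 1.6896]
('wrist', 'frame_edge') [-0.1088 -1.6201]
press [0.639  0.0817 0.    ]
bed_lip [0.529 0.042 0.029]
```

View pics/p4.png

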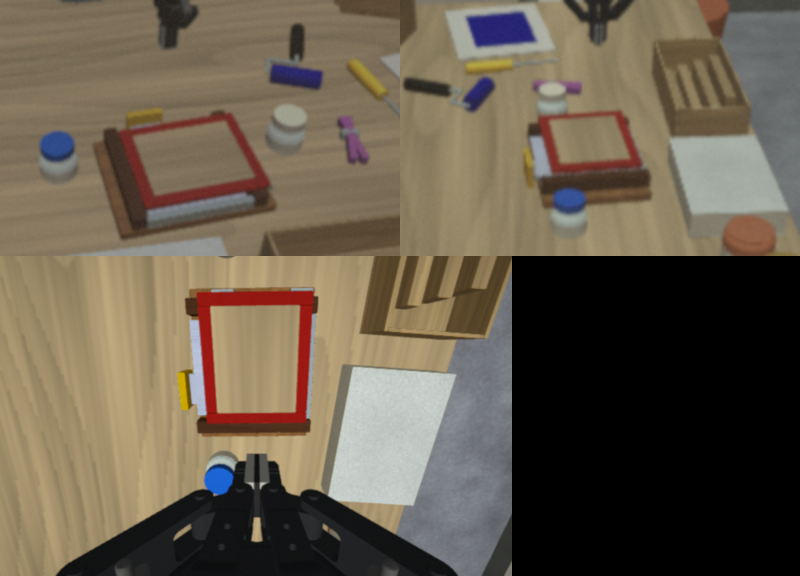

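The frame lies flat over the block, the bed is home, the jars and tools haven't moved, and the arm is clear. I'm handing in.

```bash
python3 -c "
from station import robot
print(robot.sign_off())"
```

```text
the job is handed in; nothing more can be done
None
```

I pushed the bed home against its stop, closed the red frame flat over the block, and handed the job in at about 19 s of the 64 s allowed; the final images show the tools, jars and clamps undisturbed, but sign-off returned no verdict.

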